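# Unstack two nested plant pots into the carrying tray

## Task

Take the top two plant pots off the leaning nested stack, one at a time: the first lift must bring up only the top pot, the second only the next one, and the lowest pot must stay seated in the stand. Set each pot upright, and without dropping it, on one of the two bare mats in the carrying tray, in the middle of the mat and square with the tray, one pot to a mat. Leave the potted seedling and everything else where it stands.

Things in the scene. Friction and masses are not known exactly. Their poses are not given: they have to be found in the camera images.
- pot_stand: Fixed dark steel stand: base plate 140x100x8 mm with a square cup, like the pots, that holds the stack. Origin on the desk, 5 mm in -x from the plate's centre; z up. Cup and stack lean 30 deg (settled pots up to 2 deg more) toward the stand's -x: stack axis (-0.5, 0, 0.866) in this frame from (0.035, 0, 0.026) m, the cup's underside. Its y sides are level and free for fingers.
- pot_top: Uppermost pot of the nested stack, alike pot_mid. Each pot sits 22 mm farther along the axis than the next below (first is 22 mm above the cup's), so 12 mm rim and 10 mm wall show over the next rim. Side play 1 mm. Pulling takes 2 to 5 N (sprung nibs inside each rim rub on the nested pot for 20 mm); straight along the axis pots part cleanly, askew they bind and drag the next.
- pot_mid: Second pot. All: square terracotta-coloured plastic plant pot, 60x60 mm over the rim, 60 mm high, tapering to a flat 39x39 mm bottom, wall 2 mm, 55 to 90 g; rim band 12 mm high, 2 mm proud. Origin: centre of the underside; z along its axis to the mouth, x and y square to its sides; in the stack its y is the stand's y. Each is sunk 38 mm into the next below.
- pot_low: The lowest loose pot, alike, seated in the stand's cup; it stays there.
- tray: Fixed grey plastic carrying tray, 262x94 mm, floor 4 mm thick, edge lip 12 mm high, small carrying loops at the short ends (to 142 mm from the middle). Origin at its centre on the desk, x along its length. Three bays in a row along x, at -84, 0 and +84 mm, parted by ribs reaching 8 mm above the desk. Two hold a bare mat, one the potted seedling; which is which varies.
- mat_a: Cork mat 56x56x3 mm, fixed in the middle of one bay; origin at the centre of its underside, 4 mm above the desk; a pot standing on it has its origin 3 mm above this origin. x and y square with the tray.
- mat_b: The other mat, alike.
- seedling: A like pot holding a green seedling, about 107 mm high in all, loose in the third bay; origin at the centre of its underside. Leave it.
- spray_bottle: White and blue spray bottle, about 120 x 56 mm and 272 mm high, standing between the stand and the tray; its long side (its own y) lies within 0.15 rad of world x, it reaches 62 mm either way along y; all of it lies beyond x = 0.5 m. Origin at the centre of its underside. Leave it.
- carton: Small orange carton 31 x 44 x 88 mm, standing nearer the robot, between stand and tray. Origin at the centre of its underside. Leave it.
- bowl: Wooden bowl, 100 mm wide, 40 mm high, at the back of the desk. Leave it.
- jar: Upturned glass jar, 84 mm wide, 165 mm high, at the back left. Leave it.
- pen_mug: White beaker of pens, about 105 mm wide, 137 mm high, at the back right. Leave it.
Mind the look-alikes: they are no part of the job. What is shaped like the mat_b but pink is not meant.

How it is judged:
By the outcome, as a careful person would: the job done as asked, in the order asked, and still so for the second after the job is handed in, with the robot touching nothing.
It also fails if it takes over 61 s, if anything falls off the work surface, if the arm or the gripper's body presses on something with over 40 N, if the wrist force passes 120 N, or if a joint passes its speed limit or range.

## Robot

A 7-joint arm with a two-finger parallel gripper is mounted at the origin on the work surface; the furniture and walls round the work are solid. World frame = base frame: x ahead of the robot, y to its left, z up, the work surface at z = 0. Lengths are in m, angles in rad, forces in N, time in s.
With the tool pointing down it reaches from about 0.425 to 0.95 m from the base axis. Payload 16.7 kg.
Tool frame: the origin (TCP) lies at the very end of the fingers, on their centre line; the grasp point (between the pads) lies 19 mm behind it (robot.pinch_z is the z of the grasp point in the tool frame, in m); z points along the fingers, y is the line along which they close (so a half turn about z gives the same grasp; the last joint's range is limited). The gripper opens to 94 mm and grips with 3 to 60 N. Pads are 16 mm wide; open, the fingers measure 119 mm over their backs; the gripper's body (75 mm by 177 mm) begins 78 mm behind the grasp point.
Start: joints at [1.157, 0.426, 0.074, 1.606, -0.034, 1.111, -0.067], TCP at [0.177, -0.651, 0.205] pointing down, gripper open.
Joint ranges: [-2.85, 2.85], [-0.5, 2.14], [-1.23, 1.37], [0.21, 2.46], [-1.02, 4.16], [0.16, 2.05], [-2.73, 2.73]. Speed limits (rad/s): [1.89, 1.89, 2.39, 2.39, 3.01, 3.01, 3.01].

## Interface

Orientations are given as a unit quaternion [x, y, z, w].
In Python, from rig import robot, kinematics, capture, finish_job, find_in, mark_of gives the robot as it stands. Calls block until the motion is done:
- robot.move_ptp(position, orientation): joint-space move of the TCP to a pose.
- robot.servo_line(position, rate=0.15, frame=None, stop_force=None): straight line of the TCP; frame=None keeps the orientation; rate is the mean speed in m/s. With stop_force (N) it stops when the force on the tool has changed by that much, and returns True; else False.
- robot.goto_joints(angles): joint-space move.
- robot.move_gripper(opening): opening from 0.0 (shut) to 1.0 (fully open); the grip force is fixed at half the most; returns when the fingers have stopped.
- robot.wait(seconds).
- kinematics.inverse_kinematics(position, orientation): joint angles nearest the present ones, or None.
- robot.state(): the state.
- capture(name): name is "scene" or "top" or "wrist"; returns a dict with "frame" (400x640x3 uint8, red, green, blue), "fx", "fy", "cx", "cy" (pixels), "eye" and "orientation" of the camera in the world; the wrist camera has in their place "mount" (4x4, takes a point from camera to tool coordinates, whose origin is the TCP and whose axes are the flange's). Camera axes: x right, y up, looking along -z (the intrinsics and any distortion apply to the point x, -y, -z); pixel columns grow to the right and rows downward; lengths in m; the calibration is good to about 2 mm. A picture is of the moment at which its call begins: read the wrist's pose just before it. There is no depth.
A pose or a line that the arm cannot do raises robot.MotionError and nothing moves.
- finish_job(): hands the job in; it is judged then, once.
Trained networks look in a picture, given as the dict that the camera call returned (one of the last four; its "shot" number tells which), for a name from the list of things; names that differ only in an ending like _2 or _b are one class to them, and where a whole thing is asked for, a point or a joint stands for the part that bears it (a point fixed in the world has none). Each returns a list of dicts, best first, with "score" (0 to 1); they miss things now and then, are a little off and sometimes report something else, mostly with a low value. They report only what shows in the picture. A call takes as long as a camera call. They do not tell look-alikes from the thing itself.
- find_in(name, picture): "rect" ([left, top, right, bottom] as shares, 0 to 1, of the picture: columns of its width, rows of its height, round what is visible of it).
- mark_of(name, picture): "centre" ([column, row] as shares, 0 to 1, of the picture: columns of its width, rows of its height: a listed point, or the origin of a listed thing).
The state is a dict: "t": time; "q": joint angles; "joint_vel": joint speeds; "joint_efforts": joint torques, N m; "tool_pos": TCP position; "eef_rot": TCP orientation; "contact_force": force on the tool from outside, world axes, zero at the start; "moment": the same for the moment, N m; "finger_gap": opening from 0.0 (shut) to 1.0 (fully open); "gripper_force": force on a finger pad.
Only numpy, scipy, OpenCV 4.12 (cv2) and the standard library are available. Lean on these libraries where they do the work, as an engineer would, in place of code of your own. Each camera call takes 0.05 s, during which the arm holds its last target. There are 200 camera calls.

## Working session

There is one attempt and no reset: what is moved stays moved. The work goes in short steps, each a Python script; the robot and the scene stay as the last script left them, time stands still between calls to the robot, and variables do not carry over. Pictures are saved under pics/ and viewed, at most 10 in all, crops included, and the job is handed in when it is done.

```bash
ls; mkdir -p pics
cat > h.py <<'E'
import numpy as np, cv2
from scipy.spatial.transform import Rotation as R
from rig import robot, kinematics, capture, finish_job, find_in, mark_of
def cam(p):
    """camera pose (eye, 3x3) in the world"""
    if 'mount' in p:
        T=np.array(p['mount']); s=p['st']; Rt=R.from_quat(s['eef_rot']).as_matrix()
        return Rt@T[:3,3]+np.array(s['tool_pos']), Rt@T[:3,:3]
    return np.array(p['eye']), R.from_quat(p['orientation']).as_matrix()
def shot(n):
    s=robot.state(); p=capture(n); p['st']=s; return p
def ray(p,u,v):
    e,M=cam(p); d=M@np.array([(u-p['cx'])/p['fx'],-(v-p['cy'])/p['fy'],-1.]); return e,d/np.linalg.norm(d)
def onz(p,u,v,z):
    e,d=ray(p,u,v); return e+d*(z-e[2])/d[2]
def proj(p,X):
    e,M=cam(p); c=(np.atleast_2d(X)-e)@M; return np.c_[p['cx']+p['fx']*c[:,0]/-c[:,2], p['cy']-p['fy']*c[:,1]/-c[:,2]]
def tri(a,b):
    A=[];B=[]
    for e,d in (a,b):
        P=np.eye(3)-np.outer(d,d); A.append(P);B.append(P@e)
    x=np.linalg.solve(A[0]+A[1],B[0]+B[1]); return x,[np.linalg.norm(P@x-q) for P,q in zip(A,B)]
def save(p,n): cv2.imwrite('pics/'+n+'.png',cv2.cvtColor(p['frame'],cv2.COLOR_RGB2BGR))
E
python3 - <<'E'
from h import *
for n in('scene','top'):
    p=shot(n); save(p,n); print(n,{k:p[k] for k in p if k not in('frame','st')})
    for o in ['pot_stand','pot_top','pot_low','tray','mat_a','seedling','spray_bottle','carton','bowl','jar','pen_mug']:
        for m in mark_of(o,p)[:4]:
            u,v=m['centre'][0]*640,m['centre'][1]*400; print(o,round(m['score'],2),round(u,1),round(v,1),onz(p,u,v,0.004 if 'mat' in o else 0).round(3))
print(robot.pinch_z, robot.state()['tool_pos'],robot.state()['eef_rot'])
E
```

```text
pics
scene {'fx': 377.1010291025974, 'fy': 377.1010291025974, 'cx': 323.01936288782804, 'cy': 202.32063913138796, 'eye': array([ 0.00723307, -0.54519384,  0.47104603]), 'orientation': array([ 0.50276458, -0.17947206, -0.30696176,  0.78790357]), 'shot': 1}
pot_stand 0.68 392.6 285.1 [ 0.5   -0.179 -0.   ]
pot_stand 0.31 285.6 221.7 [0.506 0.183 0.   ]
pot_top 0.82 394.7 245.6 [ 0.618 -0.09   0.   ]
pot_top 0.73 472.6 249.2 [ 0.732 -0.221  0.   ]
pot_low 0.55 403.9 256.8 [ 0.596 -0.133  0.   ]
tray 0.87 282.2 220.8 [0.502 0.193 0.   ]
mat_a 0.68 255.5 231.1 [0.418 0.19  0.004]
mat_a 0.67 286.3 190.6 [0.625 0.339 0.004]
mat_a 0.58 318.1 300.0 [ 0.361 -0.115  0.004]
mat_a 0.52 279.7 220.4 [0.495 0.193 0.004]
seedling 0.61 315.7 212.4 [0.598 0.168 0.   ]
seedling 0.38 285.3 222.6 [0.503 0.179 0.   ]
spray_bottle 0.82 355.7 232.9 [0.596 0.014 0.   ]
carton 0.67 333.1 251.0 [ 0.5   -0.007  0.   ]
carton 0.53 387.5 215.1 [0.725 0.02  0.   ]
carton 0.25 281.9 219.2 [0.507 0.201 0.   ]
bowl 0.77 387.0 214.8 [0.726 0.022 0.   ]
jar 0.32 285.3 219.4 [0.513 0.194 0.   ]
pen_mug 0.78 473.7 250.3 [
[... 493 characters left out ...]
 0.   ]
mat_a 0.85 206.9 158.8 [0.64  0.356 0.004]
mat_a 0.68 265.6 250.0 [0.423 0.204 0.004]
mat_a 0.68 273.0 218.5 [0.499 0.189 0.004]
mat_a 0.68 402.0 280.8 [ 0.358 -0.124  0.004]
seedling 0.66 274.7 182.5 [0.587 0.189 0.   ]
seedling 0.62 267.0 250.6 [0.421 0.201 0.   ]
spray_bottle 0.78 346.9 178.8 [0.601 0.012 0.   ]
carton 0.71 356.3 222.8 [ 0.494 -0.013  0.   ]
carton 0.5 432.6 220.1 [ 0.505 -0.198  0.   ]
bowl 0.71 352.1 128.4 [0.727 0.002 0.   ]
jar 0.84 264.7 129.5 [0.718 0.218 0.   ]
jar 0.34 276.3 182.6 [0.587 0.185 0.   ]
pen_mug 0.7 446.7 136.7 [ 0.712 -0.233  0.   ]
-0.0188 [ 0.17664469 -0.65143694  0.20548222] [ 9.91248670e-01  1.32007857e-01  1.77108464e-05 -2.51539695e-05]
```

View pics/scene.png

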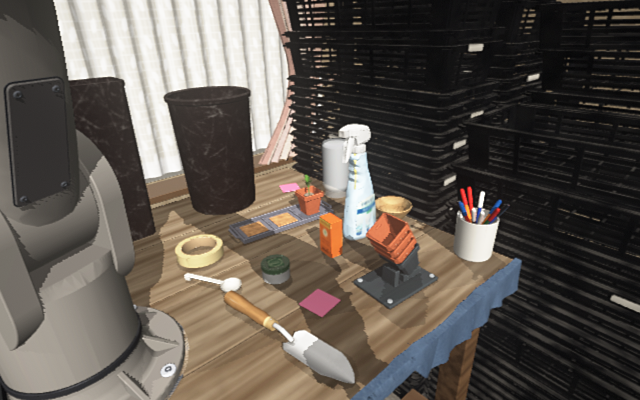

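View pics/top.png

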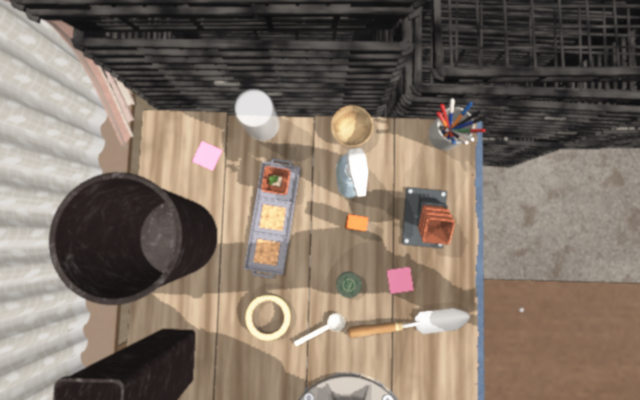

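Top view: the stand plate is around (405–446, 188–247), leaning towards the robot. The tray runs from (276,165) to (268,272), with the seedling at (276,182) and bare mats at (273,218) and (266,250). The pink squares at (208,155) and (400,280) are decoys off the tray, so I won't use them. The bottle (352,175) and carton (357,223) lie between stand and tray. I'll move to a viewing pose above the stack, then one over the tray.

```bash
cat >> h.py <<'E'
def quat(z,y):
    z=np.array(z,float);z/=np.linalg.norm(z); y=np.array(y,float); y-=z*(y@z); y/=np.linalg.norm(y)
    return R.from_matrix(np.c_[np.cross(y,z),y,z]).as_quat()
E
python3 - <<'E'
from h import *
p=shot('top')
C=np.array([onz(p,u,v,.008) for u,v in [(405,188),(446,190),(443,247),(402,245)]]); print(C.round(3),C.mean(0))
print(R.from_quat(robot.state()['eef_rot']).as_matrix().round(2))
def tryik(P,z,ys):
    for y in ys:
        q=kinematics.inverse_kinematics(P,quat(z,y)); print(P,y,None if q is None else np.round(q,2))
for P,z in [((.40,-.19,.33),(.5,0,-.866)),((.50,-.19,.12),(.5,0,-.866)),((.43,0,.25),(0,0,-1)),((.423,.2,.05),(0,0,-1)),((.5,.19,.05),(0,0,-1)),((.46,.19,.30),(0,0,-1))]:
    tryik(P,z,[(0,1,0),(0,-1,0)])
w=shot('wrist'); print({k:w[k] for k in w if k not in('frame','st')})
E
```

```text
[[ 0.581 -0.129  0.008]
 [ 0.579 -0.228  0.008]
 [ 0.441 -0.221  0.008]
 [ 0.443 -0.123  0.008]] [ 0.51083375 -0.175159    0.008     ]
[[ 0.97  0.26  0.  ]
 [ 0.26 -0.97  0.  ]
 [ 0.   -0.   -1.  ]]
(0.4, -0.19, 0.33) (0, 1, 0) [ 0.44 -0.35  0.04  2.24 -0.31  0.8   2.22]
(0.4, -0.19, 0.33) (0, -1, 0) [ 0.93 -0.32 -0.32  2.23 -0.53  0.85 -0.68]
(0.5, -0.19, 0.12) (0, 1, 0) [ 0.71  0.15 -0.37  2.36 -0.69  0.2   2.59]
(0.5, -0.19, 0.12) (0, -1, 0) [ 0.71  0.15 -0.37  2.36 -0.69  0.2  -0.56]
(0.43, 0, 0.25) (0, 1, 0) [ 0.69  0.02 -0.83  2.03  0.01  1.1   1.43]
(0.43, 0, 0.25) (0, -1, 0) [ 0.49  0.   -0.62  2.04  0.    1.1  -1.71]
(0.423, 0.2, 0.05) (0, 1, 0) [ 0.29  0.52 -1.05  2.15  0.63  0.82  0.42]
(0.423, 0.2, 0.05) (0, -1, 0) [ 0.24  0.48 -0.98  2.15  0.57  0.79 -2.68]
(0.5, 0.19, 0.05) (0, 1, 0) [ 0.4   0.7  -1.16  2.    0.78  0.98  0.41]
(0.5, 0.19, 0.05) (0, -1, 0) [ 0.1   0.5  -0.73  2.01  0.46  0.8  -2.46]
(0.46, 0.19, 0.3) (0, 1, 0) [ 0.56  0.21 -1.21  1.82  0.2   1.25  0.87]
(0.46, 0.19, 0.3) (0, -1, 0) [ 0.51  0.18 -1.14  1.82  0.18  1.25 -2.25]
{'fx': 350.39211187590297, 'fy': 350.39211187590297, 'cx': 318.19242470722855, 'cy': 202.1870938366567, 'mount': array([[ 5.93331755e-04,  9.59532142e-01,  2.81598504e-01,
         8.01070311e-02],
       [ 9.99999806e-01, -6.23046488e-04,  1.59854954e-05,
        -8.11286823e-04],
       [ 1.90787555e-04,  2.81598439e-01, -9.59532325e-01,
        -1.77577954e-01],
       [ 0.00000000e+00,  0.00000000e+00,  0.00000000e+00,
         1.00000000e+00]]), 'shot': 4}
```

View pics/w1.png

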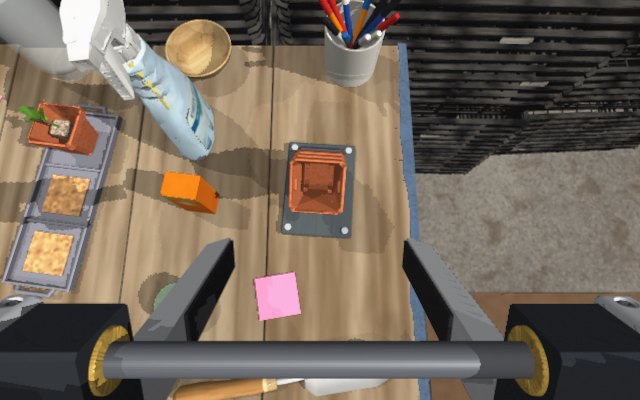

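Run:
```python
import cv2,numpy as np
f=cv2.imread('pics/w1.png')
a=cv2.resize(f[135:245,275:365],None,fx=5,fy=5,interpolation=cv2.INTER_CUBIC)
b=cv2.resize(f[95:305,0:125],None,fx=550/210,fy=550/210,interpolation=cv2.INTER_CUBIC)
cv2.imwrite('pics/c1.png',np.hstack([a,b]))
```

```text
(no output)
```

View pics/c1.png

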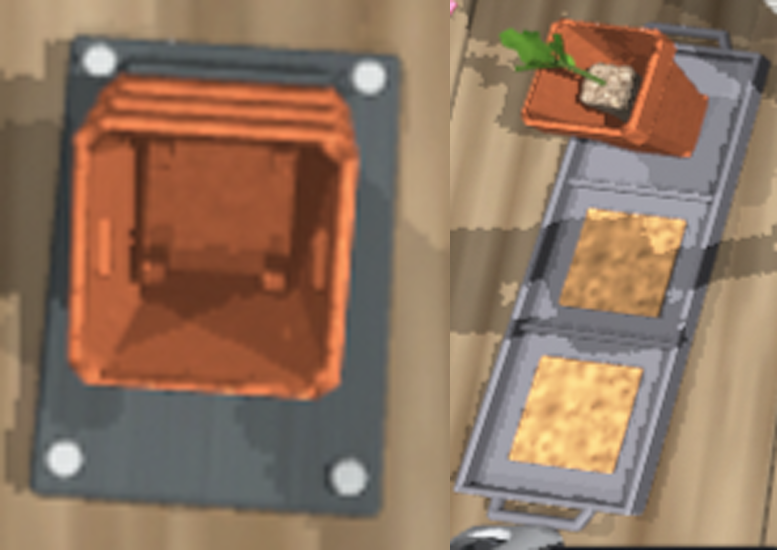

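The crop shows the stack on its plate, with corners at crop pixels (78,35), (400,57), (382,517) and (32,493). The top mouth quad is about (77,128)–(342,400). The two bare cork mats are in the middle and near bays, and the seedling is in the far bay. Next I fit the models.

```bash
cat > fit.py <<'E'
from h import *
from scipy.optimize import least_squares
def Rz(a): return R.from_euler('z',a).as_matrix()
def stand_pts(v,which=(1,1)):
    x,y,a,lean=v; P=[]
    if which[0]: P+=[(.075,.05,.008),(.075,-.05,.008),(-.065,-.05,.008),(-.065,.05,.008)]
    if which[1]:
        ax=np.array([-np.sin(lean),0,np.cos(lean)]); ex=np.array([np.cos(lean),0,np.sin(lean)])
        m=np.array([.035,0,.026])+.126*ax
        P+=[m+sx*.03*ex+np.array([0,sy*.03,0]) for sx,sy in((1,1),(1,-1),(-1,-1),(-1,1))]
    return np.array(P)@Rz(a).T+[x,y,0]
def tray_pts(v,xs=(0,-.084)):
    x,y,a=v
    P=[(c+sx*.028,sy*.028,.007) for c in xs for sx,sy in((1,1),(1,-1),(-1,-1),(-1,1))]
    return np.array(P)@Rz(a).T+[x,y,0]
E
python3 - <<'E'
from fit import *
p=shot('wrist')
pl=np.array([(78,35),(400,57),(382,517),(32,493)])/5+[275,135]
mo=np.array([(77,128),(357,140),(342,400),(66,382)])/5+[275,135]
S=np.r_[pl,mo]
for w,o in(((1,1),S),((1,0),pl),((0,1),mo)):
    f=lambda v:np.r_[(proj(p,stand_pts(v,w))-o).ravel(),(v[3]-.54)*100]
    r=least_squares(f,[.51,-.175,0,.53]); print(w,r.x.round(4),r.fun.round(1))
T=(np.array([(588,208),(685,218),(658,318),(560,305),(543,355),(642,367),(617,474),(510,460)])-[450,0])*210/550+[0,95]
r=least_squares(lambda v:(proj(p,tray_pts(v))-T).ravel(),[.5,.19,0]); print(r.x.round(4),r.fun.round(1))
# check in top view: segment cork
t=shot('top'); print(proj(t,tray_pts(r.x)).round(0).tolist())
hsv=cv2.cvtColor(t['frame'],cv2.COLOR_RGB2HSV)
c=proj(t,tray_pts(r.x)); 
for k in(0,4):
    u,v=c[k:k+4].mean(0).round().astype(int); q=t['frame'][v-16:v+17,u-16:u+17].astype(int)
    m=((q[...,0]-q[...,2])>70).astype(np.uint8); n,l,s,ce=cv2.connectedComponentsWithStats(m); i=1+np.argmax(s[1:,4])
    print('pred',c[k:k+4].mean(0),'seg',ce[i]+[u-16,v-16],s[i],onz(t,*(ce[i]+[u-16,v-16]),.007), tray_pts(r.x)[k:k+4].mean(0))
E
```

```text
(1, 1) [ 0.5028 -0.1761 -0.0674  0.5464] [-1.7 -0.8  0.9 -0.9  0.3  0.7 -1.2  0.6 -0.1 -1.9  1.2 -0.7 -0.3  1.3
  0.3  1.3  0.6]
(1, 0) [ 0.5028 -0.1767 -0.0687  0.54  ] [-1.2 -0.8  1.4 -0.9  0.6  0.7 -0.8  0.6  0. ]
(0, 1) [ 0.5029 -0.1755 -0.0571  0.5465] [-0.6 -1.7  0.7 -1.  -0.3  1.1  0.2  1.6  0.7]
[ 0.4988  0.1883 -0.1118] [-0.  -0.2  0.4  0.   0.2 -0.7 -0.7 -0.  -0.1  0.3  0.9  0.1 -0.8 -0.1
  0.1  0.5]
[[263.0, 205.0], [286.0, 208.0], [283.0, 232.0], [260.0, 228.0], [258.0, 240.0], [281.0, 243.0], [278.0, 267.0], [254.0, 263.0]]
pred [273.10952024 218.43323645] seg [272.30595483 216.96919918] [  3   3  25  25 487] [0.50223695 0.19032984 0.007     ] [0.49883834 0.18826307 0.007     ]
pred [267.88653135 253.28936067] seg [266.43809524 251.7447619 ] [  2   2  26  26 525] [0.41885973 0.20123282 0.007     ] [0.41536256 0.19763285 0.007     ]
```

```bash
cat >> fit.py <<'E'
SX,SY,SA,LE=.5045,-.1757,-.065,.541
AX=Rz(SA)@[-np.sin(LE),0,np.cos(LE)]; YS=Rz(SA)@[0,1,0]
B=np.array([SX,SY,0])+Rz(SA)@[.035,0,.026]
QG=quat(-AX,-YS)
def sp(s): return B+s*AX
def st(): 
    s=robot.state(); return round(s['t'],2),np.round(s['tool_pos'],4).tolist(),'F',np.round(s['contact_force'],2).tolist(),'gap',round(s['finger_gap'],3),'gf',round(s['gripper_force'],1)
E
python3 - <<'E'
from fit import *
for s in (.109,.16,.2): print(sp(s).round(3),np.round(kinematics.inverse_kinematics(sp(s),QG),2))
print(kinematics.inverse_kinematics(sp(.087),QG))
print(st()); robot.move_ptp(sp(.155),QG); print(st())
print(robot.servo_line(sp(.109),rate=.06,stop_force=4)); print(st())
p=shot('scene'); save(p,'s2'); w=shot('wrist'); save(w,'w2')
a=cv2.resize(p['frame'][180:310,320:450],(600,600),interpolation=cv2.INTER_CUBIC)
cv2.imwrite('pics/c2.png',a[...,::-1])
E
```

```text
Traceback (most recent call last):
TypeError: unsupported operand type(s) for *: 'NoneType' and 'float'
```

Run:
```python
from fit import *
for lt in (31,28,25,20,15,10,5):
    l=np.radians(lt); z=-(Rz(SA)@[-np.sin(l),0,np.cos(l)])
    for sg in(1,-1):
        out=[]
        for s in (.083,.108,.13,.17,.22):
            q=kinematics.inverse_kinematics(sp(s),quat(z,sg*YS)); out.append(None if q is None else [float(x) for x in np.round(q,2)])
        print(lt,sg,*['x' if o is None else 'ok' for o in out],out[0],out[3])
```

```text
31 1 ok x ok ok ok [1.37, 0.35, -1.17, 2.39, 1.25, 0.21, 0.63] [0.13, -0.09, 0.19, 2.45, -0.43, 0.28, 2.22]
31 -1 ok x ok ok ok [1.37, 0.35, -1.17, 2.39, 1.25, 0.21, -2.52] [0.87, -0.05, -0.51, 2.42, -0.62, 0.3, -0.72]
28 1 ok ok ok ok ok [1.21, 0.29, -1.0, 2.35, 0.77, 0.2, 1.07] [0.24, -0.07, 0.08, 2.41, -0.34, 0.35, 2.12]
28 -1 ok ok ok ok ok [0.05, 0.16, 0.26, 2.41, -0.99, 0.18, -0.39] [0.93, -0.04, -0.58, 2.38, -0.45, 0.36, -0.9]
25 1 ok ok ok ok ok [0.43, 0.17, -0.16, 2.35, -0.31, 0.2, 2.08] [0.31, -0.05, 0.0, 2.37, -0.26, 0.41, 2.03]
25 -1 ok ok ok ok ok [0.73, 0.19, -0.49, 2.34, 0.02, 0.2, -1.38] [0.97, -0.02, -0.63, 2.34, -0.31, 0.42, -1.05]
20 1 ok ok ok ok ok [0.39, 0.18, -0.13, 2.29, -0.13, 0.33, 1.88] [0.36, -0.02, -0.07, 2.3, -0.16, 0.52, 1.92]
20 -1 ok ok ok ok ok [0.7, 0.21, -0.47, 2.28, 0.1, 0.34, -1.47] [1.0, 0.01, -0.7, 2.27, -0.14, 0.52, -1.22]
15 1 ok ok ok ok ok [0.37, 0.21, -0.13, 2.23, -0.04, 0.45, 1.79] [0.37, 0.02, -0.1, 2.24, -0.09, 0.63, 1.84]
15 -1 ok ok ok ok ok [0.67, 0.24, -0.46, 2.21, 0.14, 0.46, -1.52] [1.01, 0.06, -0.75, 2.21, -0.02, 0.63, -1.35]
10 1 ok ok ok ok ok [0.35, 0.24, -0.13, 2.16, 0.01, 0.57, 1.73] [0.37, 0.06, -0.12, 2.18, -0.04, 0.73, 1.78]
10 -1 ok ok ok ok ok [0.68, 0.27, -0.5, 2.14, 0.19, 0.59, -1.58] [1.02, 0.12, -0.8, 2.14, 0.08, 0.74, -1.46]
5 1 ok ok ok ok ok [0.34, 0.28, -0.13, 2.1, 0.04, 0.68, 1.69] [0.36, 0.11, -0.13, 2.11, -0.0, 0.83, 1.74]
5 -1 ok ok ok ok ok [0.71, 0.32, -0.56, 2.08, 0.24, 0.72, -1.64] [1.03, 0.18, -0.86, 2.08, 0.17, 0.86, -1.55]
```

```bash
cat >> fit.py <<'E'
TL=np.radians(22); QG=quat(-(Rz(SA)@[-np.sin(TL),0,np.cos(TL)]),YS)
# pot frame in the stack (x,y square, z axis) and its rotation seen from the tool
RP=np.c_[np.cross(YS,AX),YS,AX]; RTP=R.from_quat(QG).as_matrix().T@RP
E
python3 - <<'E'
from fit import *
robot.move_ptp(sp(.2),QG); print(st(),np.round(robot.state()['q'],2))
w=shot('wrist'); save(w,'w2')
print(robot.servo_line(sp(.109),rate=.07,stop_force=4)); print(st(),np.round(robot.state()['q'],2))
p=shot('scene'); save(p,'s2'); 
a=cv2.resize(p['frame'][180:310,320:450],(600,600),interpolation=cv2.INTER_CUBIC)
cv2.imwrite('pics/c2.png',a[...,::-1])
b=cv2.resize(w['frame'],(640,400))
cv2.imwrite('pics/w2.png',b[...,::-1])
E
```

```text
(5.83, [0.4366, -0.1714, 0.1975], 'F', [0.01, -0.52, -0.14], 'gap', 0.998, 'gf', 0.0) [ 0.32 -0.1  -0.01  2.32 -0.18  0.55  1.94]
False
(7.33, [0.4834, -0.1744, 0.1198], 'F', [-0.58, 0.37, 0.47], 'gap', 0.998, 'gf', 0.0) [ 0.3   0.11 -0.03  2.33 -0.23  0.33  1.99]
```

View pics/c2.png

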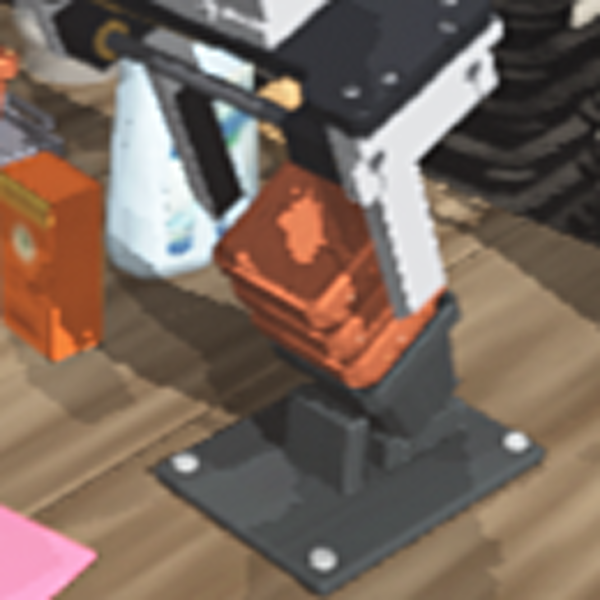

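View pics/w2.png

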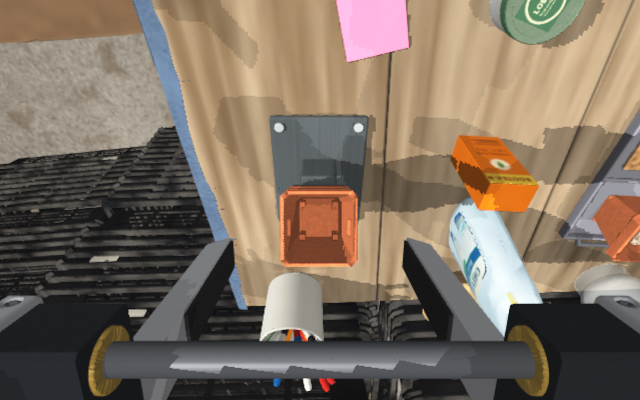

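The fingers straddle the stack without contact. In w2 the mouth quad is about (279–357, 187–267), and the near plate corners are at (271,116) and (369,115). This view is from a flipped wrist, so I use it to cancel mount bias before closing.

Run:
```python
from fit import *
w=shot('wrist'); w['st']=dict(tool_pos=[.4366,-.1714,.1975],eef_rot=QG)
f=cv2.imread('pics/w2.png').astype(int)
m=((f[180:275,265:372,2]-f[180:275,265:372,0])>45).astype(np.uint8); n,l,s,c=cv2.connectedComponentsWithStats(m); i=1+np.argmax(s[1:,4]); 
print('bbox',s[i]+[265,180,0,0,0])
V=[SX,SY,SA,LE]; print(proj(w,stand_pts(V)).round(1).tolist())
o=np.array([(357,267),(279,267),(279,187),(357,187)])
o=np.roll(o,0,0)
pr=proj(w,stand_pts(V,(0,1))); 
# order the picked corners like the model's
o=np.array([min(o.tolist(),key=lambda k:np.hypot(*(np.array(k)-q))) for q in pr])
near=np.array([(271,116),(369,115)]); pn=proj(w,stand_pts(V,(1,0))); print('plate',pn.round(1).tolist())
r=least_squares(lambda v:(proj(w,stand_pts([v[0],v[1],v[2],LE],(0,1)))-o).ravel(),V[:3]); print('mouth',r.x.round(4),r.fun.round(1))
```

```text
bbox [ 265  180  107   95 8882]
[[358.6, 223.3], [277.6, 223.3], [267.4, 117.3], [368.8, 117.3], [356.6, 268.6], [279.5, 268.6], [278.4, 191.8], [357.8, 191.8]]
plate [[358.6, 223.3], [277.6, 223.3], [267.4, 117.3], [368.8, 117.3]]
mouth [ 0.5011 -0.1755 -0.0645] [-0.1 -1.3  0.1 -1.3 -1.   1.1  1.   1.2]
```

```bash
sed -i 's/SX,SY,SA,LE=.5045,-.1757/SX,SY,SA,LE=.5028,-.1756/' fit.py
python3 - <<'E'
from fit import *
f0=np.array(robot.state()['contact_force'])
robot.move_gripper(0.0); print(st())
df=np.array(robot.state()['contact_force'])-f0; print('dF',df.round(2),'along y',df@YS, 'width mm',robot.state()['finger_gap']*94)
E
```

```text
(8.05, [0.4834, -0.1743, 0.1194], 'F', [-0.27, -0.8, 1.07], 'gap', 0.634, 'gf', 30.0)
dF [-0.96 -0.44  1.72] along y -0.5046758708166558 width mm 59.55485861411094
```

Run:
```python
from fit import *
P=np.array(robot.state()['tool_pos'])
for d in (.006,.024,.045,.075):
    robot.servo_line(P+d*AX,rate=.04 if d<.03 else .08); s=st(); print(s, 'axial',round(float(np.array(s[3])@AX),2))
p=shot('scene'); save(p,'s3')
a=cv2.resize(p['frame'][120:310,290:480],(600,600),interpolation=cv2.INTER_CUBIC)
cv2.imwrite('pics/c3.png',a[...,::-1])
```

```text
(8.35, [0.4802, -0.1742, 0.1248], 'F', [-1.26, 0.28, 0.79], 'gap', 0.638, 'gf', 30.0) axial 1.33
(8.95, [0.4711, -0.1736, 0.1402], 'F', [0.31, 0.18, -1.68], 'gap', 0.638, 'gf', 30.0) axial -1.59
(9.36, [0.4604, -0.1729, 0.1583], 'F', [0.43, 0.29, -1.69], 'gap', 0.635, 'gf', 30.0) axial -1.66
(9.88, [0.445, -0.1718, 0.1837], 'F', [-0.04, -0.33, -0.74], 'gap', 0.633, 'gf', 30.0) axial -0.62
```

View pics/c3.png

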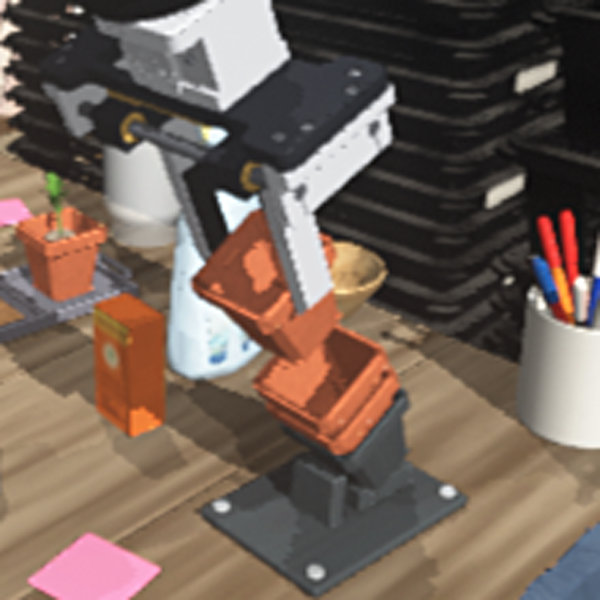

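The first lift brought up only the top pot: two pots remain in the cup at crop (330,390), and the held pot hangs free at (270,290). Next I carry it over the tray and re-measure the mats from there.

```bash
cat >> fit.py <<'E'
PG=np.array([.4834,-.1743,.1194]); OFF=RP.T@(PG-sp(.066))   # TCP in the pot's frame at the grasp
TRAY=[.4998,.1890,-.1118]
def place_pose(xm,dz):
    Rt=Rz(TRAY[2]); o=np.array([TRAY[0],TRAY[1],0])+Rt@[xm,0,.007+dz]
    return o+Rt@OFF, R.from_matrix(Rt@RTP.T).as_quat()
E
python3 - <<'E'
from fit import *
print('OFF',OFF.round(4))
W=[.43,0,.28]; robot.move_ptp(W,quat((0,0,-1),(0,1,0))); print(st(),np.round(robot.state()['q'],2))
P,q=place_pose(0,.15); print(P.round(3),np.round(kinematics.inverse_kinematics(P,q),2))
robot.move_ptp(P,q); print(st(),np.round(robot.state()['q'],2))
w=shot('wrist'); save(w,'w3'); np.save('w3.npy',np.r_[w['st']['tool_pos'],w['st']['eef_rot']])
print(proj(w,tray_pts(TRAY)).round(1).tolist())
E
```

```text
OFF [0.0014 0.     0.0421]
(10.74, [0.4298, -0.0008, 0.2788], 'F', [0.0, -1.32, -1.57], 'gap', 0.635, 'gf', 30.0) [ 0.13 -0.04 -0.27  2.01 -0.01  1.17  1.44]
[0.501 0.189 0.199] [-0.05  0.33 -0.47  1.8   0.06  1.18  0.93]
(11.62, [0.5013, 0.187, 0.1989], 'F', [0.7, 0.16, -0.75], 'gap', 0.633, 'gf', 30.0) [-0.04  0.33 -0.47  1.8   0.06  1.18  0.93]
[[345.3, 231.7], [294.6, 231.7], [294.1, 181.1], [345.7, 181.1], [346.0, 155.0], [293.9, 155.1], [293.4, 101.5], [346.5, 101.5]]
```

View pics/w3.png

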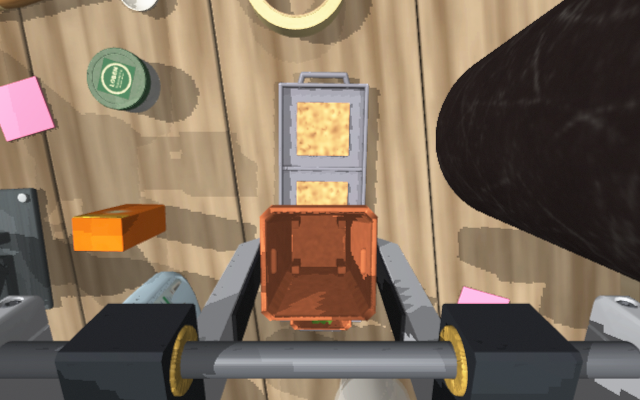

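Run:
```python
from fit import *
robot.wait(.2); w=shot('wrist'); print(w['st']['tool_pos'],place_pose(0,.15)[0])
q=w['frame'][90:175,286:362].astype(int)
m=((q[...,0]-q[...,2])>70).astype(np.uint8); n,l,s,c=cv2.connectedComponentsWithStats(m); i=1+np.argmax(s[1:,4])
print(s[i]+[286,90,0,0,0],c[i]+[286,90])
bx=cv2.boxPoints(cv2.minAreaRect(np.argwhere(l==i)[:,::-1].astype(np.float32)))+[286,90]; print(bx)
pr=proj(w,tray_pts(TRAY,(-.084,))); print('pred',pr.round(1).tolist(),pr.mean(0))
o=np.array([min(bx.tolist(),key=lambda k:np.hypot(*(np.array(k)-a))) for a in pr])
o+= np.sign(o-o.mean(0))*.5
r=least_squares(lambda v:(proj(w,tray_pts(v,(-.084,)))-o).ravel(),TRAY); print(r.x.round(4),r.fun.round(1), tray_pts(r.x,(-.084,)).mean(0),tray_pts(TRAY,(-.084,)).mean(0))
# held pot: rim bounding box against the model
O=np.array(w['st']['tool_pos']); Rt=R.from_quat(w['st']['eef_rot']).as_matrix(); RPw=Rt@RTP; o0=O-RPw@OFF
print('rim pred',proj(w,np.array([o0+RPw@[sx*.03,sy*.03,.06] for sx,sy in((1,1),(1,-1),(-1,-1),(-1,1))])).round(1).tolist())
```

```text
[0.50149768 0.18779725 0.19987869] [0.50122697 0.18887717 0.19909996]
[ 296  102   53   54 2752] [321.59956395 128.26853198]
[[294.69382286 153.94087601]
 [296.04336357 101.30880165]
 [348.34231567 102.64979935]
 [346.99277496 155.28187561]]
pred [[345.1, 154.6], [293.1, 154.7], [292.6, 101.2], [345.5, 101.1]] [319.0620817  127.90018301]
[ 0.5002  0.1894 -0.1371] [-0.7 -0.1  0.7 -0.1  0.2  0.1 -0.2  0.1] [0.41702398 0.20093051 0.007     ] [0.41632442 0.19837165 0.007     ]
rim pred [[376.6, 322.3], [259.5, 322.3], [257.0, 206.4], [379.2, 206.4]]
```

```bash
sed -i 's/^TRAY=.*/TRAY=[.5006,.1903,-.124]/' fit.py
cat >> fit.py <<'E'
def lower(xm):
    P,q=place_pose(xm,.02); robot.move_ptp(P,q)
    robot.wait(.15); e=P-np.array(robot.state()['tool_pos']); e[2]=0; print('err',e.round(4))
    P1,_=place_pose(xm,.008); robot.servo_line(P1+e,rate=.04); robot.wait(.1); print(st())
    P2,_=place_pose(xm,-.006); print(robot.servo_line(P2+e,rate=.015,stop_force=2.5)); print(st())
    d=np.array(robot.state()['tool_pos'])-place_pose(xm,0)[0]; print('offset from nominal',d.round(4))
E
python3 - <<'E'
from fit import *
lower(0)
E
```

```text
err [-0.0014 -0.0005  0.    ]
(13.2, [0.5006, 0.1897, 0.0571], 'F', [0.56, -0.07, -0.97], 'gap', 0.633, 'gf', 30.0)
True
(13.72, [0.501, 0.1897, 0.0513], 'F', [0.51, -0.9, 7.32], 'gap', 0.637, 'gf', 30.0)
offset from nominal [-0.001  -0.0005  0.0022]
```

Run:
```python
from fit import *
robot.move_gripper(1.0); print(st())
P=np.array(robot.state()['tool_pos']); z=R.from_quat(robot.state()['eef_rot']).as_matrix()[:,2]
robot.servo_line(P-.035*z,rate=.08); robot.servo_line(P+[-.06,0,.16],rate=.2); robot.wait(.15); print(st())
w=shot('wrist'); save(w,'w4'); Rt=Rz(TRAY[2])
o=np.array([TRAY[0],TRAY[1],.007])
print('pred rim',proj(w,np.array([o+Rt@[sx*.03,sy*.03,.06] for sx,sy in((1,1),(1,-1),(-1,-1),(-1,1))])).round(1).tolist())
print('pred mats',proj(w,tray_pts(TRAY)).round(1).tolist())
cv2.imwrite('pics/c4.png',cv2.resize(w['frame'][60:300,220:460],(600,600),interpolation=cv2.INTER_CUBIC)[...,::-1])
```

```text
(14.43, [0.5004, 0.1895, 0.0509], 'F', [0.07, 0.76, -0.4], 'gap', 0.999, 'gf', 0.0)
(16.02, [0.4403, 0.1892, 0.2097], 'F', [0.37, -0.83, -0.09], 'gap', 1.001, 'gf', 0.0)
pred rim [[357.2, 305.5], [296.6, 305.5], [296.1, 246.2], [358.1, 246.3]]
pred mats [[349.8, 282.2], [301.5, 282.2], [301.2, 234.8], [350.4, 234.8], [350.7, 210.5], [301.1, 210.5], [300.8, 160.5], [351.3, 160.5]]
```

View pics/c4.png

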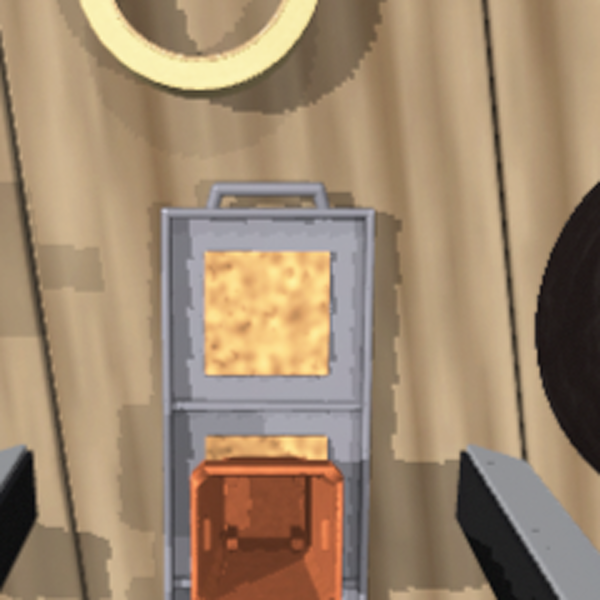

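The first pot stands upright and square on the middle mat: rim at crop x 191–344, matching the prediction within 1 px. The near mat is where I predicted it. Now for the second pot.

```bash
sed -i 's/^TRAY=.*/TRAY=[.5006,.1908,-.124]/' fit.py
python3 - <<'E'
from fit import *
robot.move_ptp([.43,0,.28],quat((0,0,-1),(0,1,0)))
G=PG-.022*AX
robot.move_ptp(G+.08*AX,QG); robot.wait(.1); print(st(),np.round(robot.state()['q'],2))
w=shot('wrist'); save(w,'w5')
V=[SX,SY,SA,LE]; pr=stand_pts(V,(0,1))-.022*AX; print('pred rim',proj(w,pr).round(1).tolist())
q=w['frame'].astype(int); m=((q[...,0]-q[...,2]>60)&(q[...,0]-q[...,1]>35)).astype(np.uint8)
n,l,s,c=cv2.connectedComponentsWithStats(m); u,v=proj(w,pr).mean(0).round().astype(int)
print([x.tolist() for x in s[1:] if x[4]>800],(u,v))
print(robot.servo_line(G,rate=.07,stop_force=4)); f0=np.array(robot.state()['contact_force']); print(st(),G)
robot.move_gripper(0.0); print(st()); df=np.array(robot.state()['contact_force'])-f0; print(df.round(2),df@YS)
E
```

```text
(17.83, [0.4551, -0.1709, 0.1698], 'F', [0.43, 0.41, -0.28], 'gap', 0.998, 'gf', 0.0) [ 0.4  -0.02 -0.11  2.32 -0.2   0.47  1.96]
pred rim [[355.9, 269.9], [275.1, 269.8], [274.0, 189.2], [357.3, 189.4]]
[[460, 131, 104, 87, 5356], [275, 188, 83, 83, 6588], [613, 198, 27, 73, 1089]] (np.int64(316), np.int64(230))
False
(19.18, [0.4947, -0.1751, 0.1009], 'F', [0.73, -0.03, -0.86], 'gap', 1.004, 'gf', 0.0) [ 0.49470593 -0.17503592  0.10054173]
(19.8, [0.4947, -0.1751, 0.1006], 'F', [-1.03, 0.75, 0.63], 'gap', 0.63, 'gf', 30.0)
[-1.76  0.77  1.49] 0.65820461683574
```

Prediction and segmented rim agree to 1 px, and the grip shows no side load, so I pull.

Run:
```python
from fit import *
P=np.array(robot.state()['tool_pos'])
for d in (.006,.024,.045,.085):
    robot.servo_line(P+d*AX,rate=.04 if d<.03 else .08); s=st(); print(s, 'axial',round(float(np.array(s[3])@AX),2))
p=shot('scene'); save(p,'s4')
a=cv2.resize(p['frame'][120:310,290:480],(600,600),interpolation=cv2.INTER_CUBIC)
cv2.imwrite('pics/c5.png',a[...,::-1])
```

```text
(20.1, [0.4915, -0.1749, 0.106], 'F', [-0.9, 1.14, -0.11], 'gap', 0.635, 'gf', 30.0) axial 0.41
(20.7, [0.4825, -0.1743, 0.1214], 'F', [-0.38, 0.72, -1.81], 'gap', 0.636, 'gf', 30.0) axial -1.33
(21.11, [0.4718, -0.1737, 0.1395], 'F', [0.9, 0.53, -1.41], 'gap', 0.631, 'gf', 30.0) axial -1.65
(21.76, [0.4512, -0.1722, 0.1734], 'F', [-0.16, -0.04, -1.14], 'gap', 0.64, 'gf', 30.0) axial -0.9
```

View pics/c5.png

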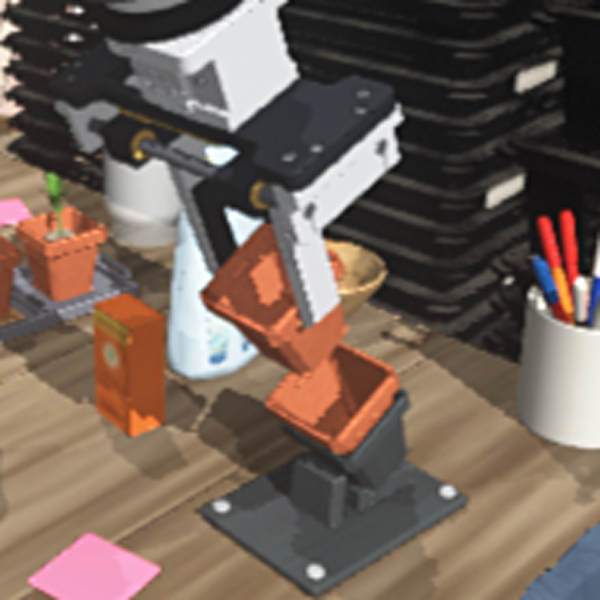

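Only the second pot came up; the lowest is still in the cup at crop (335,400). Placing it on the near mat.

Run:
```python
from fit import *
robot.move_ptp([.43,0,.28],quat((0,0,-1),(0,1,0)))
P,q=place_pose(-.084,.12); print(kinematics.inverse_kinematics(place_pose(-.084,-.006)[0],q))
robot.move_ptp(P,q); print(st()); lower(-.084)
```

```text
[-0.07738065  0.43727326 -0.52389706  2.07582913  0.15631365  0.80962155
  0.75902486]
(23.55, [0.4192, 0.1994, 0.1691], 'F', [-0.03, -1.1, -0.07], 'gap', 0.637, 'gf', 30.0)
err [-0.0016 -0.0003  0.    ]
(24.73, [0.4171, 0.2009, 0.0571], 'F', [0.14, -0.39, 0.25], 'gap', 0.638, 'gf', 30.0)
True
(25.26, [0.4174, 0.2008, 0.0512], 'F', [1.44, -0.41, 6.97], 'gap', 0.636, 'gf', 30.0)
offset from nominal [-0.0013 -0.0002  0.0021]
```

Run:
```python
from fit import *
robot.move_gripper(1.0); print(st())
P=np.array(robot.state()['tool_pos']); z=R.from_quat(robot.state()['eef_rot']).as_matrix()[:,2]
robot.servo_line(P-.035*z,rate=.08); robot.servo_line(P+[.02,0,.22],rate=.2); robot.wait(.2); print(st())
def rims(p):
    q=p['frame'].astype(int); m=((q[...,0]-q[...,2]>60)&(q[...,0]-q[...,1]>35)).astype(np.uint8)
    n,l,s,c=cv2.connectedComponentsWithStats(m); print('seg [l t w h area]',[x.tolist() for x in s[1:] if x[4]>200])
    Rt=Rz(TRAY[2])
    for xm in(.084,0,-.084):
        o=np.array([TRAY[0],TRAY[1],.007])+Rt@[xm,0,0]
        a=proj(p,np.array([o+Rt@[sx*h,sy*h,zz] for h,zz in((.03,.06),(.0195,0)) for sx in(1,-1) for sy in(1,-1)])); print(xm,'pred',a.min(0).round(1),a.max(0).round(1))
w=shot('wrist'); save(w,'w6'); rims(w)
robot.move_ptp([.43,0,.32],quat((0,0,-1),(0,1,0))); robot.wait(.2)
t=shot('top'); save(t,'t2'); rims(t)
for o in('pot_top','pot_low','seedling'):
    print(o,[(round(m['score'],2),np.round(np.array(m['centre'])*[640,400]).tolist()) for m in mark_of(o,t)])
print(st())
```

```text
(25.97, [0.4169, 0.2006, 0.051], 'F', [-0.74, -0.73, -0.18], 'gap', 0.997, 'gf', 0.0)
(27.83, [0.4365, 0.2005, 0.2702], 'F', [0.39, -0.78, 0.58], 'gap', 0.998, 'gf', 0.0)
seg [l t w h area] [[47, 50, 91, 40, 1484], [290, 164, 54, 53, 2665], [290, 228, 52, 60, 2941], [117, 247, 71, 48, 2429], [0, 280, 27, 20, 366], [292, 295, 50, 46, 1254], [528, 341, 21, 54, 373]]
0.084 pred [291.2 296. ] [342.4 355.5]
0 pred [290.5 234.8] [343.1 287.8]
-0.084 pred [289.8 163.1] [343.8 216.5]
seg [l t w h area] [[333, 108, 23, 25, 217], [261, 166, 29, 29, 477], [256, 202, 30, 29, 703], [249, 238, 31, 30, 683]]
0.084 pred [259.7 165.3] [289.9 195. ]
0 pred [253.6 201.5] [284.1 231.7]
-0.084 pred [247.4 238.3] [278.2 268.9]
pot_top [(0.72, [272.0, 217.0])]
pot_low [(0.64, [427.0, 208.0]), (0.59, [447.0, 137.0])]
seedling [(0.91, [276.0, 184.0])]
(29.12, [0.43, 0.0004, 0.3197], 'F', [-0.75, 0.46, 0.31], 'gap', 1.0, 'gf', 0.0)
```

```bash
python3 -c "
from h import *
print(finish_job())"
```

```text
the job is handed in; nothing more can be done
None
```

I took the top two pots off one at a time and set them upright on the middle and near mats, within about 2 mm and square by the final camera check. The lowest pot stayed in the stand, and I handed the job in at about 29 s.

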